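Reset the tripped breaker of the turning bench

TASK

The lathe has cut out because one of the three push-to-reset breakers, each sunk in its own finger well in the top of the power console, has popped up. First switch the console off by pressing the raised end of its big rocker switch all the way down; then reach a fingertip into the well of the popped button and push that button fully home, so that it stays down level with its two neighbours. Do not press the other two buttons, leave the rocker switched off, and do not pick up or shift anything else on the bench.

Things in the scene. Friction and masses are not known exactly. Their poses are not given: they have to be found in the camera images.
- console: Grey steel box fixed to the bench, 180 (x) by 370 (y) by 85 mm high; origin: centre of its underside; yaw varies. Three round wells, 54 mm across, 26 mm deep, upright walls, are sunk in its flat top at x = -25, y = -125, -53, +19 mm (console frame), a breaker button in the middle of each. Rocker switch at x = -22, y = +115 mm. A sanding block and pencil lie on the top at x about +60 mm.
- rocker (a joint): Tilt of the grey rocker switch (rad): 0 = on (half towards the robot, console -x, lies level, far half stands up at 0.40 rad), 0.40 = off (far half level). Stays where it is left; about 5 N down near the end of the raised half tips it. Each half is 34 mm long (x), 36 mm wide (y). Pivot along console y at x = -22, y = +115 mm, 90 mm above the bench (5 mm above the console's top).
- rocker_raised_end (a point): Point on the upper face of the rocker's far (+x) half, 24 mm from the pivot, in the middle of its width; moves with the rocker: 99 mm above the bench when on, 90 mm when off and that half lies level.
- breaker_a (a joint): Travel of the popped breaker's button (m): 0 = popped fully up, 0.012 = pushed fully home. It slides straight down in about 5 N of friction, to a hard stop, and stays where it is left. Which of the three wells it stands in varies.
- breaker_a_top (a point): Centre of the top face of the popped button: round black cap 18 mm across on a white shank, in the centre of its well. When popped its top stands 77 mm above the bench, 8 mm below the rim of the well; when home, 65 mm above the bench, 20 mm below the rim.
- breaker_b (a joint): Travel of another breaker's button, same scale and make; already home (0.012). Not to be pressed.
- breaker_b_top (a point): Centre of the top face of that button, 65 mm above the bench.
- breaker_c (a joint): Travel of the third breaker's button, already home (0.012). Not to be pressed.
- breaker_c_top (a point): Centre of the top face of that button, 65 mm above the bench.
- sanding_block: Loose cork block 40 by 85 by 28 mm lying on the console's top; origin: centre of its underside.
- pencil: Loose flat carpenter's pencil, 175 by 14 by 8 mm, lying on the console's top along its y axis; origin: centre of its underside.
- bowl: Loose small turned wooden bowl, 120 mm across, 48 mm high, on the bench by the right (-y) end of the console; origin: centre of its underside.
- wax_tin: Loose metal tin, 72 mm across, 50 mm high, on the bench by the left (+y) end of the console; origin: centre of its underside.
- glue_bottle: Loose white bottle, 54 mm across, 150 mm high, on the bench by the left (+y) end of the console; origin: centre of its underside.
- gouge: Loose turning gouge, 440 mm long and 30 mm thick, lying on the bench behind the console (its +x side), along the console's y axis; origin: on the bench under the handle, 237 mm from the cutting end.

How it is judged:
On the way, in this order (a step that is already met when the one before it is completed fails the run):
1. the rocker is pressed over to off (value of joint rocker above 0.34 rad), for 0.2 s.
2. the popped button is pushed home (value of joint breaker_a above 0.0105 m), for 0.2 s.
At the end, for the whole second after the job is handed in: The rocker is off (tilted past 0.34 of its 0.40 rad), the popped button stays down within 1.5 mm of home, the two others are still down, and nothing loose has been lifted or shifted by more than 20 mm (value of joint rocker above 0.34 rad and value of joint each of breaker_a, breaker_b, breaker_c above 0.0105 m and distance of each of sanding_block, pencil, bowl, wax_tin, glue_bottle, gouge from where it was at the start of the episode below 0.02 m); the robot touches nothing.
It fails at once if one of the two healthy buttons was pressed (over 2 N) (contact force between any of breaker_b, breaker_c and anything else above 2 N).
It fails at once if something loose on the console was lifted or shifted by more than 20 mm (distance of any of sanding_block, pencil from where it was at the start of the episode above 0.02 m).
It fails at once if something loose on the bench was lifted, knocked or shifted by more than 20 mm (distance of any of bowl, wax_tin, glue_bottle, gouge from where it was at the start of the episode above 0.02 m).
It also fails if it takes over 42 s, if anything falls off the work surface, if the arm or the gripper's body presses on something with over 40 N, if the wrist force passes 120 N, or if a joint passes its speed limit or range.

ROBOT

A 6-joint arm with a two-finger parallel gripper is mounted at the origin on the work surface. World frame = base frame: x ahead of the robot, y to its left, z up, the work surface at z = 0. Lengths are in m, angles in rad, forces in N, time in s.
With the tool pointing down it reaches from about 0.275 to 0.975 m from the base axis. Payload 8.4 kg.
Tool frame: the origin (TCP) lies between the finger pads; the fingertips stand 11 mm ahead of it and the grasp point (between the pads) lies 8 mm behind it; x points along the fingers, z is the direction in which the jaws open and shut, and the axes are right-handed (so a half turn about x gives the same grasp; the last joint's range is limited). The gripper opens to 92 mm and grips with 3 to 60 N. Pads are 20 mm wide; open, the fingers measure 128 mm over their backs; the gripper's body (75 mm by 189 mm) begins 69 mm behind the grasp point.
Start: joints at [1.101, 0.353, 1.633, -0, 1.155, -0.002], TCP at [0.282, 0.558, 0.226] pointing down, gripper open.
Joint ranges: [-2.63, 2.63], [-0.92, 2.1], [0.06, 2.66], [-1.3, 4.44], [0, 2.69], [-3.02, 3.02]. Speed limits (rad/s): [2.22, 2.22, 2.79, 3.14, 3.14, 3.14].

INTERFACE

Orientations are given as a unit quaternion [w, x, y, z].
In Python, from workcell import arm gives the robot as it stands.
- The arm moves only by the tool move_arm, never from a script. Its argument "plan" is a list of rows, each an object with "grip": the finger opening in m, from 0 to 0.0919; "xyz": the shift along the world's x, y, z in m, a list of three; "angular": the turn, a rotation vector about the world's x, y, z in rad, a list of three. A call has 1 to 10 rows; each row is the pose to reach, as a shift and turn from the pose commanded when the call began; what a row does not reach only later rows make up. A row lasts 1/8 s, in which the tool goes at most 62.5 mm and 10.7 degrees, less where a joint would pass 70% of its speed; a pose out of reach is approached as far as the arm can. A call with a gripper value outside its range is refused whole. The fingers move at their own pace and stop on an object; "force" is the grip in N (left out, the last holds). Time passes only in rows, so rows that repeat a pose let the fingers close. It gives the time, the measured TCP pose, the force and the opening at its end, in the units of the state.
- arm.sense(): the state, without advancing time (a new reading comes with each control period).
- arm.snapshot(name): name is "scene" or "top" or "wrist"; returns (picture, depth): 384x512x3 uint8, blue, green, red; 384x512 float32, m along the optical axis (not along the pixel's ray), 0 where there is no reading.
- arm.camera_params(name): a dict with "mtx" (3x3 intrinsics, pixels), "origin" and "rotation" of the camera in the world; the wrist camera has in their place "tool_from_camera" (4x4, takes a point from camera to tool coordinates, whose origin is the TCP and whose axes are the tool frame's). Camera axes: x right, y up, looking along -z (the intrinsics and any distortion apply to the point x, -y, -z); pixel columns grow to the right and rows downward; lengths in m; the calibration is good to about 2 mm. The wrist camera is an equidistant fisheye: a pixel r from the principal point sees the ray r / f radians off the axis. A picture is of the moment at which its call begins: read the wrist's pose just before it. camera_params takes no time and is no camera call.
- arm.sign_off(): hands the job in, once; it reports no verdict.
The state is a dict: "time_s": time; "joints": joint angles; "qd": joint speeds; "joint_torque": joint torques, N m; "eef_pos": TCP position; "ee_rot": TCP orientation; "ft_force": force on the tool from outside, world axes, zero at the start; "ft_torque": the same for the moment, N m; "gripper_width": finger opening in m.
Only numpy, scipy, OpenCV 4.12 (cv2) and the standard library are available. Lean on these libraries where they do the work, as an engineer would, in place of code of your own. Each camera call takes 0.05 s, during which the arm holds its last target.

## Working session

There is one attempt and no reset: what is moved stays moved. The work goes in short steps, Python scripts to look and compute and a tool call to move; the robot and the scene stay as the last step left them, time stands still between calls to the robot, and variables do not carry over. Pictures are saved under pics/ and viewed, and the job is handed in when it is done.

Besides the shell and the picture viewer there is one more tool, called after "Call:" in YAML: its name, and indented under it one key for each argument. move_arm: Moves the arm, as the interface text tells. Its arguments: {"type":"object","properties":{"plan":{"type":"array"},"force":{"type":"number"}},"required":["plan"]}

```bash
ls; mkdir -p pics; python3 - <<'E'
from workcell import arm
import cv2,numpy as np
print(arm.sense())
for n in ("scene","top","wrist"):
    p=arm.camera_params(n); print(n,p)
for n in ("scene","top"):
    im,d=arm.snapshot(n); cv2.imwrite(f"pics/{n}0.png",im); np.save(f"pics/{n}0.npy",d)
E
```

```text
pics
{'time_s': 0.0, 'joints': array([ 1.10058683e+00,  3.53631411e-01,  1.63415510e+00, -1.23847234e-05,
        1.15521730e+00, -2.40679998e-03]), 'qd': array([ 0.00028276, -0.00038485, -0.00050035,  0.00082352, -0.0002774 ,
       -0.00076421]), 'joint_torque': array([ 5.29620593e-04, -5.93848228e+01, -3.34227812e+01,  6.96461624e-02,
        2.34819209e-02, -1.55593198e-04]), 'eef_pos': array([0.28160889, 0.55739992, 0.22486518]), 'ee_rot': array([ 0.60184741, -0.37076281,  0.60269439,  0.3702352 ]), 'ft_force': array([-0.78714187, -0.77103834,  0.32193267]), 'ft_torque': array([ 0.0066493 , -0.03180504,  0.01110777]), 'gripper_width': 0.09211560869657305}
scene {'mtx': array([[408.44826314,   0.        , 256.56352184],
       [  0.        , 408.44826314, 193.07645243],
       [  0.        ,   0.        ,   1.        ]]), 'origin': array([1.15620712, 0.22114669, 1.11300269]), 'rotation': array([0.58361238, 0.15985724, 0.20783539, 0.76853543])}
top {'mtx': array([[412.74350728,   0.        , 256.53009881],
       [  0.        , 412.74350728, 191.89912055],
       [  0.        ,   0.        ,   1.        ]]), 'origin': array([0.48838958, 0.03402789, 1.07075645]), 'rotation': array([ 0.71015845,  0.02740372, -0.03172322, -0.70279275])}
wrist {'mtx': array([[297.31863964,   0.        , 259.26465253],
       [  0.        , 297.31863964, 191.62402817],
       [  0.        ,   0.        ,   1.        ]]), 'tool_from_camera': array([[-3.73985749e-06,  2.66382432e-01, -9.63867418e-01,
        -1.59724184e-01],
       [-7.04460532e-04,  9.63867178e-01,  2.66382368e-01,
         7.47982495e-02],
       [ 9.99999752e-01,  6.80002786e-04,  1.84051184e-04,
        -7.60026696e-04],
       [ 0.00000000e+00,  0.00000000e+00,  0.00000000e+00,
         1.00000000e+00]])}
```

View pics/top0.png

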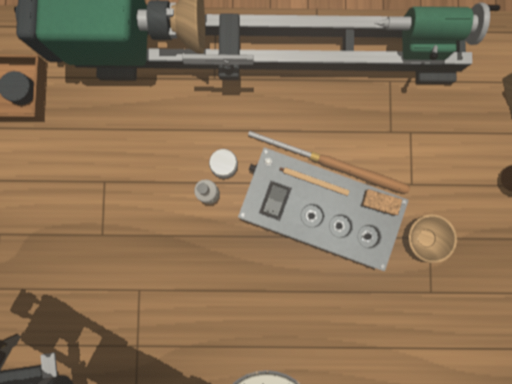

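View pics/scene0.png

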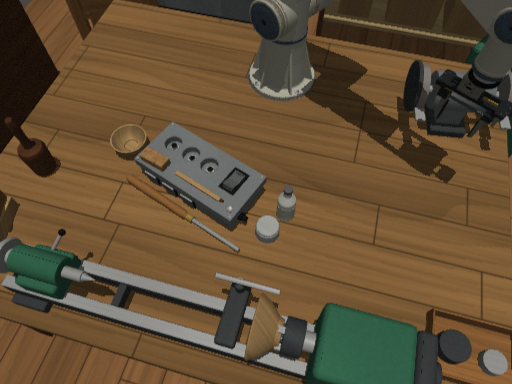

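The top view shows the console around (325,210), with the rocker at (275,200) and wells at (312,215), (340,226) and (369,237). I'll enlarge it and measure.

```bash
cat > h.py <<'E'
import numpy as np,cv2
from scipy.spatial.transform import Rotation as R
from workcell import arm
def q2R(q): return R.from_quat(q,scalar_first=True).as_matrix()
def ray(n,uv,pose=None):
    p=arm.camera_params(n);K=p["mtx"];u,v=uv
    a=np.array([(u-K[0,2])/K[0,0],(v-K[1,2])/K[1,1]])
    if n=="wrist":
        r=np.hypot(*a); s=np.sin(r)/max(r,1e-9)
        d=np.array([a[0]*s,-a[1]*s,-np.cos(r)])
        T=p["tool_from_camera"];Rw=q2R(pose[1])
        return np.asarray(pose[0])+Rw@T[:3,3],Rw@T[:3,:3]@d
    return np.array(p["origin"]),q2R(p["rotation"])@np.array([a[0],-a[1],-1.])
def onz(n,uv,z,pose=None):
    o,d=ray(n,uv,pose); return o+d*(z-o[2])/d[2]
def pix(n,P,pose=None):
    p=arm.camera_params(n);K=p["mtx"]
    if n=="wrist":
        T=p["tool_from_camera"];Rw=q2R(pose[1]);c=T[:3,:3].T@(Rw.T@(np.asarray(P)-pose[0])-T[:3,3])
        c=c*[1,-1,-1];t=np.arctan2(np.hypot(c[0],c[1]),c[2]);h=np.hypot(c[0],c[1])
        return K[0,2]+K[0,0]*t*c[0]/h,K[1,2]+K[1,1]*t*c[1]/h
    c=q2R(p["rotation"]).T@(np.asarray(P)-p["origin"]);c=c*[1,-1,-1]
    return K[0,2]+K[0,0]*c[0]/c[2],K[1,2]+K[1,1]*c[1]/c[2]
def tri(a,b):
    (o1,d1),(o2,d2)=a,b
    d1=d1/np.linalg.norm(d1);d2=d2/np.linalg.norm(d2)
    A=np.stack([d1,-d2],1);t=np.linalg.lstsq(A,o2-o1,rcond=None)[0]
    p,q=o1+t[0]*d1,o2+t[1]*d2
    return (p+q)/2,np.linalg.norm(p-q)
E
python3 - <<'E'
from h import *
im=cv2.imread("pics/top0.png");d=np.load("pics/top0.npy")
c=im[140:280,230:420];cv2.imwrite("pics/topc.png",cv2.resize(c,None,fx=4,fy=4,interpolation=cv2.INTER_CUBIC))
im=cv2.imread("pics/scene0.png")
c=im[115:235,125:275];cv2.imwrite("pics/scenec.png",cv2.resize(c,None,fx=5,fy=5,interpolation=cv2.INTER_CUBIC))
for n in [(312,215),(340,226),(369,237),(290,230),(275,200)]:
    print(n,onz("top",n,.085),1.0708-d[n[1],n[0]])
E
```

```text
(312, 215) [ 0.5171353  -0.10457776  0.085     ] 0.06320226
(340, 226) [ 0.49163749 -0.17134076  0.085     ] 0.06663847
(369, 237) [ 0.46625402 -0.24025003  0.085     ] 0.07952553
(290, 230) [ 0.48093989 -0.05214407  0.085     ] 0.08633244
(275, 200) [ 0.55208171 -0.01598234  0.085     ] 0.089512706
```

View pics/topc.png

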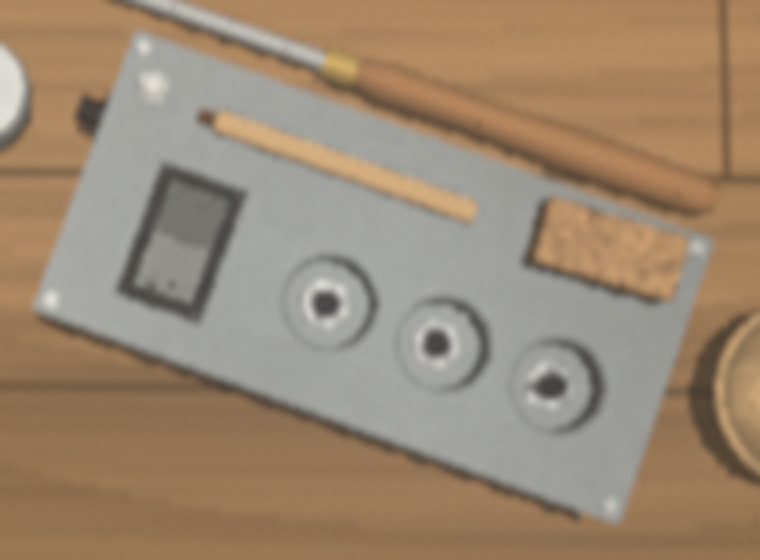

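View pics/scenec.png

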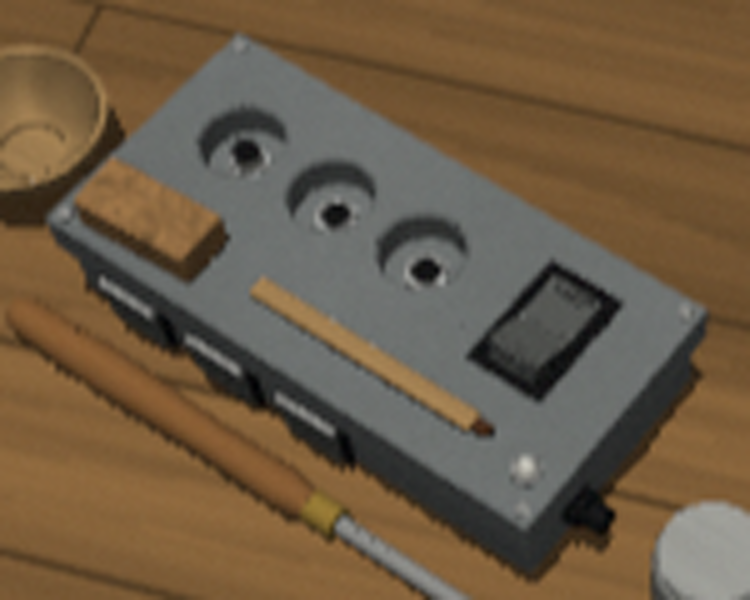

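The right-hand well at top pixel (369,237) looks popped: depth reads 79.5 mm there, against 63–67 mm for the other two. Next I'll measure the corners and triangulate the caps.

```bash
python3 - <<'E'
from h import *
# top crop coords -> px
f=lambda u,v,k,ox,oy:((u+.5)/k-.5+ox,(v+.5)/k-.5+oy)
C=np.array([onz("top",f(*p,4,230,140),.085) for p in [(137,30),(712,240),(622,522),(35,308)]])
L=np.linalg.norm(np.roll(C,-1,0)-C,axis=1);print("corners",C.round(4),L.round(4))
e=C[0]-C[1]+C[3]-C[2];yaw=np.arctan2(-e[0],e[1]);c=C.mean(0)
print("centre",c,"yaw",yaw)
Rz=np.array([[np.cos(yaw),-np.sin(yaw)],[np.sin(yaw),np.cos(yaw)]])
for n,p in dict(R=(-22,115),A=(-25,19),B=(-25,-53),C=(-25,-125),RE=(2,115)).items():print(n,c[:2]+Rz@np.array(p)/1e3)
# caps: dark blobs
from itertools import product
def blobs(name,x0,y0,x1,y1,seeds):
    im=cv2.imread(f"pics/{name}0.png");out=[]
    g=cv2.resize(im,None,fx=4,fy=4,interpolation=cv2.INTER_CUBIC).max(2)
    for s in seeds:
        x,y=int(s[0]*4),int(s[1]*4);w=g[y-18:y+18,x-20:x+20];t=(int(w.min())+25)
        n,l,st,ce=cv2.connectedComponentsWithStats((w<t).astype(np.uint8))
        i=1+np.argmin([np.hypot(*(ce[k]-[20,18])) for k in range(1,n)])
        out.append(((ce[i][0]+x-20+.5)/4-.5,(ce[i][1]+y-18+.5)/4-.5,st[i][4]/16))
    return out
a=blobs("top",0,0,0,0,[(311.2,215.5),(339,225.8),(367.5,236.5)])
b=blobs("scene",0,0,0,0,[(210.3,169),(192.3,157.6),(174.2,145.4)])
for p,q in zip(a,b): print(np.round(p,1),np.round(q,1),tri(ray("top",p[:2]),ray("scene",q[:2])))
s=arm.sense();M=q2R(s["ee_rot"]);print("tool x,z",M[:,0],M[:,2])
E
```

```text
corners [[ 0.6799  0.0118  0.085 ]
 [ 0.5563 -0.3342  0.085 ]
 [ 0.3888 -0.2775  0.085 ]
 [ 0.5115  0.0711  0.085 ]] [0.3674 0.1769 0.3695 0.1786]
centre [ 0.53412183 -0.13219538  0.085     ] yaw -0.3407903655719805
R [ 0.55182373 -0.01645583]
A [ 0.51690997 -0.10593225]
B [ 0.49284526 -0.17379159]
C [ 0.46878055 -0.24165093]
RE [ 0.57444351 -0.0244774 ]
[311.  215.5  18.1] [209.8 168.6  12.6] (array([ 0.51625999, -0.10431844,  0.06261177]), np.float64(0.0020543858600415915))
[338.7 225.5  18.4] [191.7 157.4  11.4] (array([ 0.4927543 , -0.17153339,  0.06462577]), np.float64(0.0016777502381520436))
[367.3 236.1  22.4] [173.8 145.   14.8] (array([ 0.46797697, -0.23919473,  0.07324728]), np.float64(0.0007262462136323879))
tool x,z [-5.62772428e-04 -1.10292164e-03 -9.99999233e-01] [ 0.45092356  0.89256171 -0.00123819]
```

The caps triangulate to z of 63, 65 and 73 mm, so the right-hand well (C) holds the popped button. The console sizes match, with yaw at -0.341. I'll move towards the rocker with the fingers closed and the jaw axis along console y.

Call:
move_arm:
  plan:
    - {"grip": 0, "xyz": [0.027, -0.054, 0], "angular": [0, 0, 0.04]}
    - {"grip": 0, "xyz": [0.054, -0.108, 0], "angular": [0, 0, 0.08]}
    - {"grip": 0, "xyz": [0.081, -0.162, 0], "angular": [0, 0, 0.127]}
    - {"grip": 0, "xyz": [0.108, -0.216, 0], "angular": [0, 0, 0.127]}
    - {"grip": 0, "xyz": [0.135, -0.27, 0], "angular": [0, 0, 0.127]}
    - {"grip": 0, "xyz": [0.162, -0.324, 0], "angular": [0, 0, 0.127]}
    - {"grip": 0, "xyz": [0.189, -0.378, 0], "angular": [0, 0, 0.127]}
    - {"grip": 0, "xyz": [0.216, -0.432, 0], "angular": [0, 0, 0.127]}
    - {"grip": 0, "xyz": [0.243, -0.486, 0], "angular": [0, 0, 0.127]}
    - {"grip": 0, "xyz": [0.27, -0.54, 0], "angular": [0, 0, 0.127]}
  force: 20

```text
time_s: 1.35
eef_pos: [0.5523, 0.0159, 0.2255]
ee_rot: [0.578, -0.408, 0.578, 0.408]
ft_force: [0.4, 0.9, 0.7]
gripper_width: 0.0004
```

Call:
move_arm:
  plan:
    - {"grip": 0, "xyz": [0.02, -0.04, 0], "angular": [0, 0, 0]}
    - {"grip": 0, "xyz": [0.02, -0.04, 0], "angular": [0, 0, 0]}
    - {"grip": 0, "xyz": [0.02, -0.04, 0], "angular": [0, 0, 0]}

```text
time_s: 1.72
eef_pos: [0.5712, -0.0218, 0.2251]
ee_rot: [0.577, -0.407, 0.578, 0.408]
ft_force: [0.1, 0.6, -0.2]
gripper_width: 0.0003
```

```bash
python3 - <<'E'
from h import *
s=arm.sense();np.savez("pics/w1.npz",p=s["eef_pos"],q=s["ee_rot"])
im,d=arm.snapshot("wrist");np.save("pics/w1.npy",d)
M=q2R(s["ee_rot"]);print(s["time_s"],s["eef_pos"],M[:,0],M[:,2],s["ft_force"])
cv2.imwrite("pics/w1.png",im)
pose=(s["eef_pos"],s["ee_rot"])
for P in [(.5745,-.0245,.099),(.5518,-.0165,.09),(.468,-.240,.077),(.4689,-.2406,.085)]:print(np.round(pix("wrist",P,pose),1))
print(pix("wrist",pose[0]+M[:,0]*.011,pose))
E
```

```text
1.725 [ 0.57120159 -0.0218228   0.22511167] [-1.19857565e-03  4.24133860e-04 -9.99999192e-01] [ 3.34837015e-01  9.42276060e-01 -1.67631290e-06] [ 0.09747644  0.55908528 -0.2209406 ]
[258.7 191.7]
[258.6 166.3]
[ 64.4 164.9]
[ 60.7 167. ]
(np.float64(260.5925838286904), np.float64(234.37035509096864))
```

View pics/w1.png

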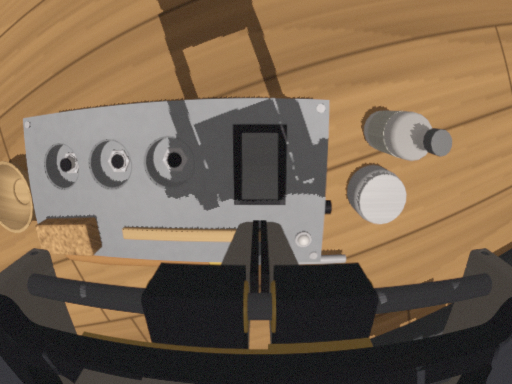

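The wrist view shows the rocker frame at (234–286, 123–205), against a predicted pivot at (259,166). The popped cap is at (66,164), against a predicted (64,165). I'll brighten the picture to check the rocker.

```bash
python3 - <<'E'
from h import *
im=cv2.imread("pics/w1.png");z=np.load("pics/w1.npz");pose=(z["p"],z["q"])
c=im[110:220,220:300];c=cv2.resize(c,None,fx=5,fy=5,interpolation=cv2.INTER_CUBIC)
cv2.imwrite("pics/w1c.png",np.clip(c.astype(float)*2.5,0,255).astype(np.uint8))
P=[onz("wrist",p,.088,pose) for p in [(234,124),(285,124),(287,204),(234,205)]];print(np.round(P,4),np.mean(P,0))
p=onz("wrist",(66,164),.077,pose);print("cap",p)
print("cap tri",tri(ray("wrist",(66,164),pose),ray("top",(367.3,236.1))))
E
```

```text
[[ 0.5034 -0.0252  0.088 ]
 [ 0.5204  0.0225  0.088 ]
 [ 0.6    -0.002   0.088 ]
 [ 0.5823 -0.0549  0.088 ]] [ 0.5515413  -0.01489305  0.088     ]
cap [ 0.4679264  -0.23705144  0.077     ]
cap tri (array([ 0.4678929 , -0.23907252,  0.07445942]), np.float64(0.00047975679744062424))
```

View pics/w1c.png

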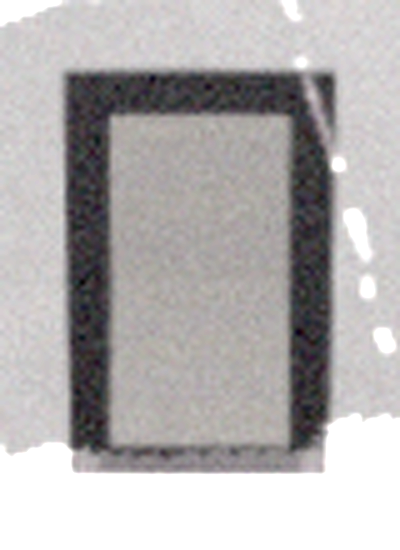

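Rocker centre is (0.5515, -0.015), and the raised end is about (0.573, -0.0235). I'll go down above it.

Call:
move_arm:
  plan:
    - {"grip": 0, "xyz": [0.002, -0.0015, -0.04], "angular": [0, 0, 0]}
    - {"grip": 0, "xyz": [0.002, -0.0015, -0.08], "angular": [0, 0, 0]}
    - {"grip": 0, "xyz": [0.002, -0.0015, -0.1], "angular": [0, 0, 0]}
    - {"grip": 0, "xyz": [0.002, -0.0015, -0.105], "angular": [0, 0, 0]}
    - {"grip": 0, "xyz": [0.002, -0.0015, -0.11], "angular": [0, 0, 0]}
    - {"grip": 0, "xyz": [0.002, -0.0015, -0.115], "angular": [0, 0, 0]}
    - {"grip": 0, "xyz": [0.002, -0.0015, -0.118], "angular": [0, 0, 0]}
    - {"grip": 0, "xyz": [0.002, -0.0015, -0.121], "angular": [0, 0, 0]}
    - {"grip": 0, "xyz": [0.002, -0.0015, -0.121], "angular": [0, 0, 0]}

```text
time_s: 2.9
eef_pos: [0.5741, -0.0237, 0.1048]
ee_rot: [0.578, -0.408, 0.577, 0.408]
ft_force: [3.4, -0.3, 3.7]
gripper_width: 0.0004
```

Call:
move_arm:
  plan:
    - {"grip": 0, "xyz": [0, 0, -0.001], "angular": [0, 0, 0]}
    - {"grip": 0, "xyz": [0, 0, -0.002], "angular": [0, 0, 0]}
    - {"grip": 0, "xyz": [0, 0, -0.003], "angular": [0, 0, 0]}
    - {"grip": 0, "xyz": [0, 0, -0.004], "angular": [0, 0, 0]}
    - {"grip": 0, "xyz": [0, 0, -0.0045], "angular": [0, 0, 0]}
    - {"grip": 0, "xyz": [0, 0, -0.0045], "angular": [0, 0, 0]}

```text
time_s: 3.65
eef_pos: [0.5739, -0.0237, 0.1012]
ee_rot: [0.578, -0.408, 0.577, 0.408]
ft_force: [-0.1, -1.0, 16.3]
gripper_width: 0.0003
```

Force has risen to 16 N at tip height 90.2 mm, which is the stop, so the rocker should be off. I'll lift and move towards the popped well, stopping short of it to look.

Call:
move_arm:
  plan:
    - {"grip": 0, "xyz": [0, 0, 0.04], "angular": [0, 0, 0]}
    - {"grip": 0, "xyz": [0, 0, 0.1], "angular": [0, 0, 0]}
    - {"grip": 0, "xyz": [-0.02, -0.05, 0.12], "angular": [0, 0, 0]}
    - {"grip": 0, "xyz": [-0.04, -0.1, 0.12], "angular": [0, 0, 0]}
    - {"grip": 0, "xyz": [-0.07, -0.15, 0.12], "angular": [0, 0, 0]}
    - {"grip": 0, "xyz": [-0.1, -0.2, 0.1], "angular": [0, 0, 0]}
    - {"grip": 0, "xyz": [-0.106, -0.214, 0.08], "angular": [0, 0, 0]}
    - {"grip": 0, "xyz": [-0.106, -0.214, 0.08], "angular": [0, 0, 0]}

```text
time_s: 4.65
eef_pos: [0.4653, -0.2374, 0.1782]
ee_rot: [0.577, -0.406, 0.579, 0.409]
ft_force: [0.4, 0.1, 0.2]
gripper_width: 0.0006
```

```bash
python3 - <<'E'
from h import *
s=arm.sense();np.savez("pics/w2.npz",p=s["eef_pos"],q=s["ee_rot"])
im,d=arm.snapshot("wrist");cv2.imwrite("pics/w2.png",im)
im2,d2=arm.snapshot("scene");cv2.imwrite("pics/scene2.png",cv2.resize(im2[115:235,125:275],None,fx=5,fy=5,interpolation=cv2.INTER_CUBIC))
print(s["time_s"],s["eef_pos"],q2R(s["ee_rot"])[:,0])
pose=(s["eef_pos"],s["ee_rot"])
for P in [(.468,-.2385,.077),(.468,-.2385,.085)]:print(np.round(pix("wrist",P,pose),1))
print(pix("wrist",pose[0]+q2R(pose[1])[:,0]*.011,pose))
E
```

```text
4.65 [ 0.46527531 -0.23743973  0.17815514] [-0.0049069   0.00262166 -0.99998452]
[260.  198.2]
[260.  200.8]
(np.float64(260.59178489770426), np.float64(234.36988949231952))
```

View pics/w2.png

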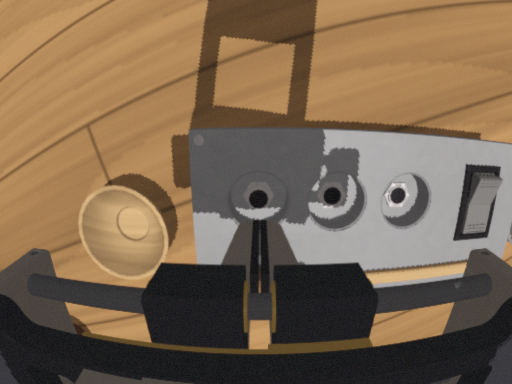

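View pics/scene2.png

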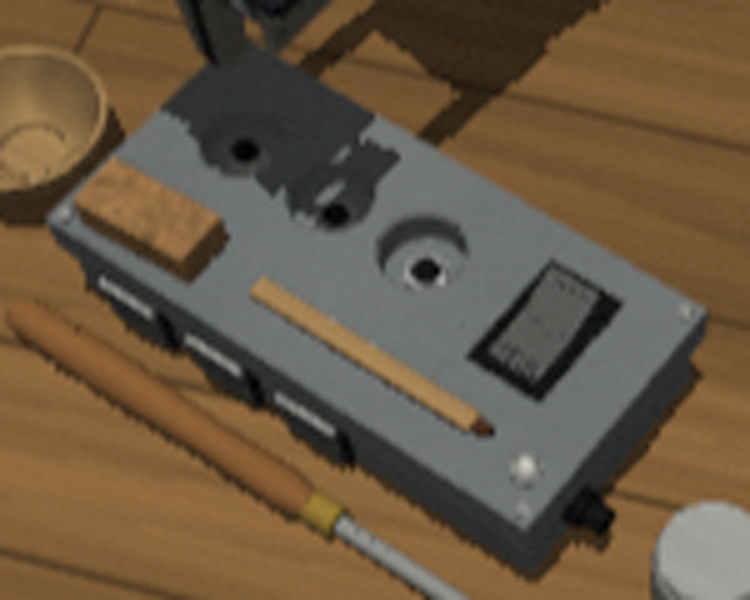

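The rocker has flipped: its near half now stands up and its far half is level. In the wrist view the popped cap is at (258,198), within 2 px of prediction. I'll line up just above the rim and check the position.

Call:
move_arm:
  plan:
    - {"grip": 0, "xyz": [0, -0.0015, -0.04], "angular": [0, 0, 0]}
    - {"grip": 0, "xyz": [0, -0.0015, -0.076], "angular": [0, 0, 0]}
    - {"grip": 0, "xyz": [0, -0.0015, -0.076], "angular": [0, 0, 0]}
    - {"grip": 0, "xyz": [0, -0.0015, -0.076], "angular": [0, 0, 0]}

```text
time_s: 5.25
eef_pos: [0.469, -0.2389, 0.1055]
ee_rot: [0.578, -0.409, 0.577, 0.408]
ft_force: [-0.6, 0.1, 1.3]
gripper_width: 0.0003
```

```bash
python3 - <<'E'
from h import *
z=np.load("pics/w2.npz");print(onz("wrist",(258.5,198.5),.077,(z["p"],z["q"])))
s=arm.sense();im,d=arm.snapshot("wrist")
print(s["eef_pos"],q2R(s["ee_rot"])[:,0])
cv2.imwrite("pics/w3.png",cv2.resize(im[140:280,160:360],None,fx=4,fy=4))
im2,_=arm.snapshot("scene");cv2.imwrite("pics/scene3.png",cv2.resize(im2[115:235,125:275],None,fx=5,fy=5,interpolation=cv2.INTER_CUBIC))
E
```

```text
[ 0.46777897 -0.23987557  0.077     ]
[ 0.46895093 -0.23887304  0.10547648] [ 1.12919870e-03 -4.94072436e-04 -9.99999240e-01]
```

View pics/w3.png

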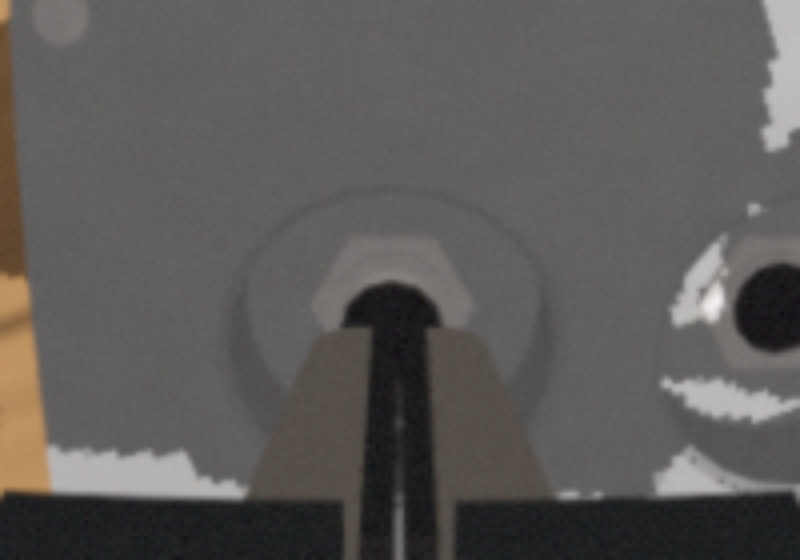

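View pics/scene3.png

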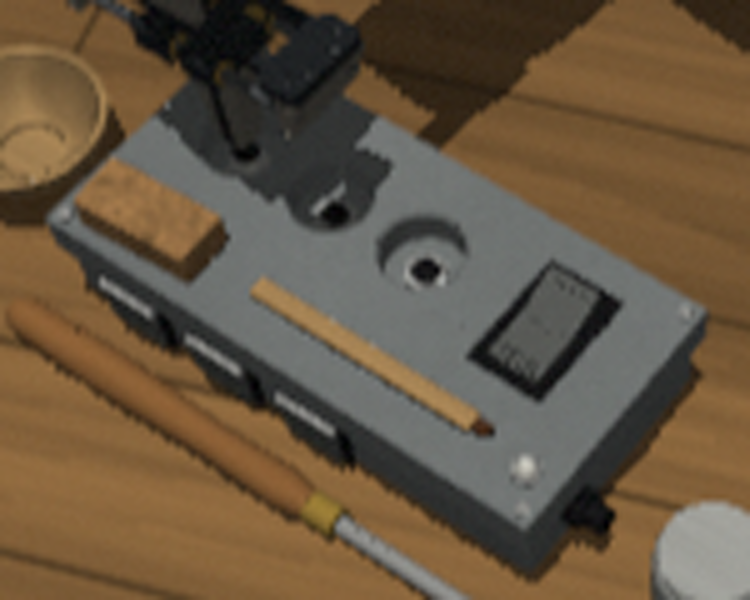

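The fingertips are centred over the cap, which is at (393,327) in the crop with the tip axis at about (399,327), inside the well outline. I'll push down in small steps.

Call:
move_arm:
  plan:
    - {"grip": 0, "xyz": [-0.001, -0.001, -0.008], "angular": [0, 0, 0]}
    - {"grip": 0, "xyz": [-0.001, -0.001, -0.014], "angular": [0, 0, 0]}
    - {"grip": 0, "xyz": [-0.001, -0.001, -0.018], "angular": [0, 0, 0]}
    - {"grip": 0, "xyz": [-0.001, -0.001, -0.021], "angular": [0, 0, 0]}
    - {"grip": 0, "xyz": [-0.001, -0.001, -0.024], "angular": [0, 0, 0]}
    - {"grip": 0, "xyz": [-0.001, -0.001, -0.026], "angular": [0, 0, 0]}
    - {"grip": 0, "xyz": [-0.001, -0.001, -0.027], "angular": [0, 0, 0]}
    - {"grip": 0, "xyz": [-0.001, -0.001, -0.027], "angular": [0, 0, 0]}

```text
time_s: 6.35
eef_pos: [0.4669, -0.2401, 0.0769]
ee_rot: [0.578, -0.408, 0.577, 0.408]
ft_force: [-0.5, -0.0, -0.3]
gripper_width: 0.0003
```

Call:
move_arm:
  plan:
    - {"grip": 0, "xyz": [0, 0, -0.001], "angular": [0, 0, 0]}
    - {"grip": 0, "xyz": [0, 0, -0.002], "angular": [0, 0, 0]}
    - {"grip": 0, "xyz": [0, 0, -0.003], "angular": [0, 0, 0]}
    - {"grip": 0, "xyz": [0, 0, -0.003], "angular": [0, 0, 0]}

```text
time_s: 6.85
eef_pos: [0.4671, -0.2402, 0.0761]
ee_rot: [0.578, -0.408, 0.577, 0.408]
ft_force: [-9.0, 4.2, 29.8]
gripper_width: 0.0004
```

There's a firm stop at tip height 65.1 mm with 30 N. I'll hold briefly, then lift out and move clear.

Call:
move_arm:
  plan:
    - {"grip": 0, "xyz": [0, 0, 0], "angular": [0, 0, 0]}
    - {"grip": 0, "xyz": [0, 0, 0], "angular": [0, 0, 0]}
    - {"grip": 0, "xyz": [0, 0, 0.01], "angular": [0, 0, 0]}
    - {"grip": 0, "xyz": [0, 0, 0.03], "angular": [0, 0, 0]}
    - {"grip": 0, "xyz": [0, 0, 0.08], "angular": [0, 0, 0]}
    - {"grip": 0, "xyz": [0, 0, 0.14], "angular": [0, 0, 0]}
    - {"grip": 0, "xyz": [-0.03, 0.03, 0.17], "angular": [0, 0, 0]}
    - {"grip": 0, "xyz": [-0.06, 0.08, 0.18], "angular": [0, 0, 0]}
    - {"grip": 0, "xyz": [-0.1, 0.12, 0.18], "angular": [0, 0, 0]}
    - {"grip": 0, "xyz": [-0.1, 0.12, 0.18], "angular": [0, 0, 0]}

```text
time_s: 8.1
eef_pos: [0.3645, -0.1182, 0.2541]
ee_rot: [0.577, -0.408, 0.577, 0.409]
ft_force: [0.9, -0.2, 0.6]
gripper_width: 0.0008
```

```bash
python3 - <<'E'
from h import *
s=arm.sense();print(s["time_s"],s["eef_pos"],s["ft_force"])
im,d=arm.snapshot("top");cv2.imwrite("pics/top4.png",cv2.resize(im[140:280,190:460],None,fx=2.9,fy=2.9,interpolation=cv2.INTER_CUBIC))
im2,d2=arm.snapshot("scene");cv2.imwrite("pics/scene4.png",cv2.resize(im2[115:235,125:275],None,fx=5,fy=5,interpolation=cv2.INTER_CUBIC))
d0=np.load("pics/top0.npy")
for n in [(311,215),(339,225),(367,236)]:
    w=np.s_[n[1]-1:n[1]+2,n[0]-1:n[0]+2];print(n,1.0708-np.median(d0[w]),1.0708-np.median(d[w]))
E
```

```text
8.1 [ 0.36451786 -0.11815022  0.25405949] [ 0.94442929 -0.22680868  0.60462911]
(311, 215) 0.06627035 0.06607723
(339, 225) 0.06663847 0.06797457
(367, 236) 0.079699695 0.0692513
```

View pics/top4.png

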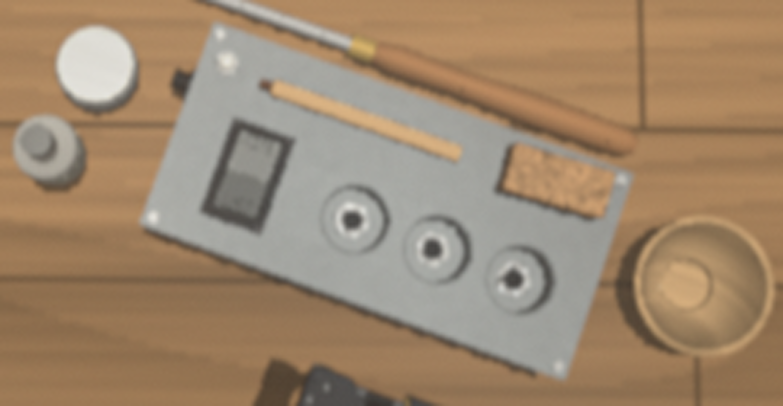

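View pics/scene4.png

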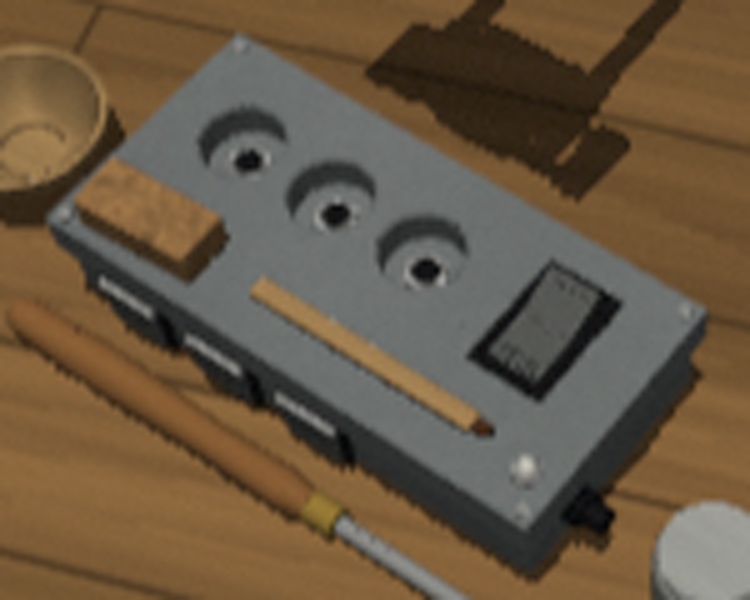

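The loose things look unmoved, the rocker is off, and the third cap now sits deep in its well at scene crop (247,160). Depth reads 66, 68 and 69 mm, so I'll average several depth frames against the local console top to be sure.

```bash
python3 - <<'E'
from h import *
D=np.median([arm.snapshot("top")[1] for _ in range(12)],0);S=np.median([arm.snapshot("scene")[1] for _ in range(12)],0)
def z(n,D,u,v,o=0):
    o_,d=ray(n,(u,v));return (o_+d*D[v,u])[2]
for n,DD,c in (("top",D,[(311,215),(339,225),(367,236)]),("scene",S,[(210,169),(192,157),(174,146)])):
    for u,v in c:
        k=np.array([[z(n,DD,u+i,v+j) for i in range(-2,3)] for j in range(-2,3)])
        # local console top ring: off wells along console -x in top view
        r=[z(n,DD,u+i,v+j) for i in range(-16,17) for j in range(-16,17)]; r=np.array([x for x in r if .08<x<.093])
        print(n,(u,v),(1e3*np.median(k[1:4,1:4])).round(1),"rim",(1e3*np.median(r)).round(1),"cap-rim",(1e3*(np.median(k[1:4,1:4])-np.median(r))).round(1))
d0=np.load("pics/top0.npy");m=np.abs(D-d0)>.008
print("changed px near console:",[tuple(p) for p in np.argwhere(m[120:290,190:470])[:,::-1][:40]+[190,120]])
print(arm.sense()["time_s"])
E
```

```text
top (311, 215) 65.1 rim 84.9 cap-rim -19.8
top (339, 225) 65.6 rim 85.0 cap-rim -19.3Traceback (most recent call last):
  File "<stdin>", line 9, in <module>
  File "<stdin>", line 4, in z
  File "h.py", line 6, in ray
    p=arm.camera_params(n);K=p["mtx"];u,v=uv
ValueError: time passes only in moves, steps and waits
```

```bash
sed -i 's/^def q2R/import functools\n@functools.lru_cache\ndef CP(n): return arm.camera_params(n)\ndef q2R/; s/p=arm.camera_params(n)/p=CP(n)/' h.py; python3 - <<'E'
from h import *
D=np.median([arm.snapshot("top")[1] for _ in range(12)],0);S=np.median([arm.snapshot("scene")[1] for _ in range(12)],0)
def z(n,D,u,v,o=0):
    o_,d=ray(n,(u,v));return (o_+d*D[v,u])[2]
for n,DD,c in (("top",D,[(311,215),(339,225),(367,236)]),("scene",S,[(210,169),(192,157),(174,146)])):
    for u,v in c:
        k=np.array([[z(n,DD,u+i,v+j) for i in range(-2,3)] for j in range(-2,3)])
        r=[z(n,DD,u+i,v+j) for i in range(-16,17) for j in range(-16,17)]; r=np.array([x for x in r if .08<x<.093])
        print(n,(u,v),(1e3*np.median(k[1:4,1:4])).round(1),"rim",(1e3*np.median(r)).round(1))
d0=np.load("pics/top0.npy");m=np.abs(D-d0)>.008
print([tuple(map(int,p)) for p in (np.argwhere(m[120:270,190:470])[:,::-1]+[190,120])[:60]])
print(arm.sense()["time_s"])
E
```

```text
top (311, 215) 65.3 rim 85.0
top (339, 225) 64.8 rim 85.0
top (367, 236) 65.4 rim 85.0
scene (210, 169) 65.3 rim 85.0
scene (192, 157) 65.2 rim 84.9
scene (174, 146) 64.5 rim 84.9
[(258, 120), (406, 120), (249, 121), (443, 121), (428, 122), (448, 122), (262, 123), (408, 123), (220, 124), (224, 124), (213, 125), (467, 125), (325, 126), (193, 127), (280, 127), (331, 127), (398, 127), (228, 128), (260, 128), (400, 128), (408, 128), (429, 128), (267, 130), (403, 131), (274, 132), (430, 132), (438, 134), (274, 137), (280, 137), (269, 138), (239, 140), (263, 140), (269, 141), (336, 142), (364, 142), (386, 143), (228, 144), (373, 144), (323, 145), (333, 145), (427, 145), (257, 146), (320, 146), (393, 146), (195, 147), (267, 150), (348, 150), (365, 150), (319, 151), (375, 151), (388, 151), (388, 152), (255, 153), (373, 153), (332, 154), (196, 157), (335, 157), (191, 158), (405, 158), (356, 160)]
10.6
```

Averaged, all three caps stand at 65 mm in both views. The pixels that changed in depth are only scattered noise. I'll hand in.

```bash
python3 -c "
from workcell import arm
print(arm.sign_off())"
```

```text
the job is handed in; nothing more can be done
None
```

I switched the console off at its rocker, then pushed the popped breaker home. It was the one in the well at y = -125 mm, nearest the bowl. I handed the job in at about 10.6 s; the sign-off gives no verdict.

- **Rocker:** I pressed the raised end down to its stop, with 16 N at a fingertip height of 90 mm. Pictures taken afterwards show its far half level and its near half standing up.
- **Button:** I pushed with closed fingertips to a hard stop, with 30 N at a tip height of 65.1 mm. In depth readings averaged over 12 frames from each fixed camera, all three caps stand 64.5–65.4 mm above the bench, level with each other. The rim measures 85 mm.
- **Healthy buttons and loose things:** I went into no other well. By eye, none of the loose things moved, and depth differences near the console looked like scattered single-pixel noise.
- **Readings that disagreed:** One single-frame depth check gave 66, 68 and 69 mm for the caps, and the averaged readings resolved it. One checking script stopped partway because it queried the robot too often; I fixed it and ran it again.

The arm was clear of everything at hand-in.

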